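Stack a gas test cell in its assembly jig

ROBOT

A 6-joint arm with a two-finger parallel gripper is mounted at the origin on the work surface. World frame = base frame: x ahead of the robot, y to its left, z up, the work surface at z = 0. Lengths are in m, angles in rad, forces in N, time in s.
With the tool pointing down it reaches from about 0.275 to 0.875 m from the base axis. Payload 12.5 kg.
Tool frame: the origin (TCP) lies at the very end of the fingers, on their centre line; the grasp point (between the pads) lies 19 mm behind it; x points along the fingers, y is the direction in which the jaws open and shut, and the axes are right-handed (so a half turn about x gives the same grasp; the last joint's range is limited). The gripper opens to 85 mm and grips with 20 to 120 N. Pads are 22 mm wide; open, the fingers measure 114 mm over their backs; the gripper's body (76 mm by 85 mm) begins 54 mm behind the grasp point. The pads swing forward as they close: fully open they stand 13 mm farther back than shut.
Start: joints at [1.035, 0.351, 1.652, -0, 1.139, -0.085], TCP at [0.24, 0.495, 0.208] pointing down, gripper open.
Joint ranges: [-2.75, 2.75], [-0.79, 2.1], [0.01, 2.65], [-1.57, 4.71], [0.07, 3.14], [-2.87, 2.87]. Speed limits (rad/s): [2.22, 2.22, 2.79, 3.14, 3.14, 3.14].

INTERFACE

Orientations are given as a 3x3 rotation matrix whose columns are the frame's x, y, z axes.
In Python, from bench import manip gives the robot as it stands. Calls block until the motion is done:
- manip.move_ptp(position, orientation): joint-space move of the TCP to a pose.
- manip.move_l(position, attitude=None, max_speed=0.15): straight line of the TCP; attitude=None keeps the orientation; max_speed is the mean speed in m/s.
- manip.move_j(angles): joint-space move.
- manip.set_gripper(opening, effort=None): opening from 0.0 (shut) to 1.0 (fully open); effort is the grip in N (None keeps the last); returns when the fingers have stopped.
- manip.dwell(seconds).
- manip.inverse_kinematics(position, orientation): joint angles nearest the present ones, or None.
- manip.grab_frame(name): name is "scene" or "top" or "wrist"; returns (picture, depth): 480x640x3 uint8, red, green, blue; 480x640 float32, m along the optical axis (not along the pixel's ray), 0 where there is no reading.
- manip.get_calibration(name): a dict with "camera_matrix" (3x3 intrinsics, pixels), "R" (3x3) and "t" (3): a world point X has camera coordinates R X + t. Camera axes: x right, y down, z forward; pixel columns grow to the right and rows downward; lengths in m; the calibration is good to about 2 mm. A picture is of the moment at which its call begins: read the wrist's pose just before it. get_calibration takes no time and is no camera call; for the wrist camera it gives the pose at the moment of the call.
A pose or a line that the arm cannot do raises manip.Unreachable and nothing moves.
- manip.sign_off(): hands the job in, once; it reports no verdict.
Trained networks look in the newest picture that a camera, given by its name, has taken for a name from the list of things; names that differ only in an ending like _2 or _b are one class to them, and where a whole thing is asked for, a point or a joint stands for the part that bears it (a point fixed in the world has none). Each returns a list of dicts, best first, with "confidence" (0 to 1); they miss things now and then, are a little off and sometimes report something else, mostly with a low value. They report only what shows in the picture. A call takes as long as a camera call. They do not tell look-alikes from the thing itself.
- manip.look_for(camera, name): "at" ([x, y, z] in m, in world coordinates, good to about 4 mm: the middle of the surface that is visible of it).
Readings, each from a call of its own:
- manip.current_time(): time.
- manip.current_qpos(): joint angles.
- manip.current_joint_vel(): joint speeds.
- manip.current_joint_torque(): joint torques, N m.
- manip.current_ee_pos(): TCP position.
- manip.current_tcp_rot(): TCP orientation.
- manip.current_force(): force on the tool from outside, world axes, zero at the start.
- manip.current_ft_torque(): the same for the moment, N m.
- manip.current_grip_width(): opening from 0.0 (shut) to 1.0 (fully open).
Only numpy, scipy, OpenCV 4.12 (cv2) and the standard library are available. Lean on these libraries where they do the work, as an engineer would, in place of code of your own. Each camera call takes 0.05 s, during which the arm holds its last target.

TASK

Put the gas cell together in the assembly jig: first set the hollow cell body down in the pocket between the four corner posts, then lay the thin spacer frame flat on it, then the cover plate with its round window upwards, each fully home and square. The spacer cannot be gripped across its middle between the side lips of its rest, but it slides forward onto the narrow tongue, where it can. Set the parts down gently, do not drop them in, let go of the finished stack, and leave the box, screwdriver, jar and multimeter where they are.

Things in the scene. Friction and masses are not known exactly. Their poses are not given: they have to be found in the camera images.
- cell_mid (a point): Centre (18 mm above the underside) of the cell body, an aluminium block 100 (x) x 60 (y) x 36 mm high, about 0.4 kg, hollow (cavity 60 x 40 x 28 mm deep in its top), a 14 mm brass fitting sticking out 18 mm from each end. Each long side has a finger recess at its middle, 50 mm long, 4 mm deep, full height: 52 mm wide there. Stands upright on the table; x along its length, z up. Same both ways round.
- spacer_mid (a point): Centre (3 mm above the underside) of the spacer: flat white plastic frame 100 (x) x 60 (y) x 6 mm thick, about 50 g, with a window 60 (x) x 40 (y) mm right through it, in which shut fingertips can be put to draw it along. Starts flat on the deck of its rest, its length along the rest. x along its length, z up. Same both ways round and both sides.
- cover_mid (a point): Centre of the cover's plate, 5 mm above its underside: aluminium plate 100 (x) x 60 (y) x 10 mm thick, about 0.25 kg, with a round steel window bezel 44 mm in diameter standing 14 mm up from the middle of its top (24 mm over all). Lies flat on the table with the bezel up; x along its length, z up. Same both ways round.
- pocket (a point): Centre of the jig's pocket floor, 22 mm above the table. x along the pocket's length, z up. The pocket is 104 (x) x 64 (y) mm, 2 mm clear of the parts at each side. The floor is a pedestal 100 (x) x 44 (y) mm, so parts overhang it 8 mm at each long side. Seated heights of the part centres above this point: body 18, spacer 39, cover 47 mm; the three plates are 52 mm high in all.
- jig: The assembly jig, fixed; origin under its centre, axes as the pocket's. Steel base plate 170 x 120 x 8 mm and four L-shaped corner posts, 6 mm thick, tops 72 mm above the table, the top 8 mm flared out by about 3 mm. The posts stand only at the corners: the middle 80 mm of each long side and the middle 36 mm of each end are open for fingers and fittings.
- deck (a point): Point on the deck (top surface, 40 mm above the table) of the spacer rest. x along the rest, z up; -x is its open front, roughly towards the robot. The spacer's centre starts at x = +15 to +30 mm; drawn forward to about x = -38 mm it lies on the tongue and can be gripped across its 60 mm width at the middle, without tipping.
- rest: The grey spacer rest, fixed; origin under the deck point, same axes. From x = -10 to +85 mm the deck is 82 mm wide, with lips 6 mm high and 9 mm wide along both sides, which leave a 64 mm channel for the spacer, and a stop at the back. From x = -95 to -10 mm it is only a tongue 44 mm wide without lips, so a spacer there overhangs it 8 mm at each side.
- glove_box: Bystander: cardboard box 100 x 200 x 70 mm high, loose; origin at the centre of its underside.
- screwdriver: Bystander: screwdriver lying on the table, loose.
- grease_jar: Bystander: jar 60 mm in diameter and 60 mm high, loose; origin at the centre of its underside.
- meter: Bystander: black hand-held multimeter 150 x 80 x 41 mm high, loose; origin at the centre of its underside.
Not all that is in view belongs to the job. What is meant by the part that bears spacer_mid is not turquoise, and is the larger of those in its own colour.

How it is judged:
On the way, in this order (a step that is already met when the one before it is completed fails the run):
1. the cell body is seated in the pocket (horizontal distance between cell_mid and pocket below 0.005 m and z of cell_mid in the frame of pocket between 0.015 and 0.0205 m and angle between the x axis of cell_mid and the x axis of pocket, either way round below 0.08 rad and angle between cell_mid's own z axis and vertical below 0.05 rad), for 0.2 s.
2. the spacer lies flat and square on the seated body (all of step 1 and horizontal distance between spacer_mid and pocket below 0.005 m and z of spacer_mid in the frame of pocket between 0.036 and 0.0415 m and angle between the x axis of spacer_mid and the x axis of pocket, either way round below 0.08 rad and angle between spacer_mid's own z axis and vertical below 0.05 rad), for 0.2 s.
3. the cover lies flat and square on the spacer (all of step 2 and horizontal distance between cover_mid and pocket below 0.005 m and z of cover_mid in the frame of pocket between 0.044 and 0.0495 m and angle between the x axis of cover_mid and the x axis of pocket, either way round below 0.08 rad and angle between cover_mid's own z axis and vertical below 0.05 rad), for 0.2 s.
At the end, for the whole second after the job is handed in: Body, spacer and cover (window up) are stacked in this order in the jig's pocket, released and at rest (under 0.02 m/s), each centre within 5 mm of the pocket's centre horizontally, no more than 3 mm below or 2.5 mm above its seated height, within 0.08 rad of square and within 0.05 rad of level (all of step 3 and linear speed of each of cell, spacer, cover below 0.02 m/s); the robot touches nothing.
It fails at once if the box, screwdriver, jar or multimeter is shifted by more than 30 mm (distance of any of glove_box, screwdriver, grease_jar, meter from where it was at the start of the episode above 0.03 m).
It fails at once if a part is let go and falls into the pocket from more than 10 mm above its seat ((horizontal distance between cell_mid and pocket below 0.04 m and z of cell_mid in the frame of pocket above 0.026 m and contact force between the fingers and cell below 0.05 N and linear speed of cell above 0.15 m/s) or (horizontal distance between spacer_mid and pocket below 0.04 m and z of spacer_mid in the frame of pocket above 0.047 m and contact force between the fingers and spacer below 0.05 N and linear speed of spacer above 0.15 m/s) or (horizontal distance between cover_mid and pocket below 0.04 m and z of cover_mid in the frame of pocket above 0.055 m and contact force between the fingers and cover below 0.05 N and linear speed of cover above 0.15 m/s)).
It also fails if it takes over 72 s, if anything falls off the work surface, if the arm or the gripper's body presses on something with over 40 N, if the wrist force passes 120 N, or if a joint passes its speed limit or range.

## Working session

There is one attempt and no reset: what is moved stays moved. The work goes in short steps, each a Python script; the robot and the scene stay as the last script left them, time stands still between calls to the robot, and variables do not carry over. Pictures are saved under pics/ and viewed, and the job is handed in when it is done.

```bash
ls; mkdir -p pics
python3 - <<'E'
from bench import manip
import cv2, numpy as np
for n in ("scene","top","wrist"):
    p,d=manip.grab_frame(n); cv2.imwrite(f"pics/{n}0.png",p[:,:,::-1]); np.save(f"pics/{n}0d.npy",d)
    c=manip.get_calibration(n); print(n,np.round(c["camera_matrix"],1).tolist(),np.round(c["R"],3).tolist(),np.round(c["t"],3).tolist())
    for k in ("cell_mid","spacer_mid","cover_mid","jig","rest","glove_box","screwdriver","grease_jar","meter"):
        if n!="wrist": print(k,[(np.round(r["at"],3).tolist(),round(r["confidence"],2)) for r in manip.look_for(n,k)][:4])
print(manip.current_time())
E
```

```text
pics
scene [[534.5, 0.0, 319.5], [0.0, 534.5, 226.3], [0.0, 0.0, 1.0]] [[0.595, 0.804, 0.007], [0.671, -0.492, -0.555], [-0.443, 0.335, -0.832]] [-0.317, -0.327, 1.667]
cell_mid [([0.63, 0.182, 0.027], 0.69)]
spacer_mid [([0.593, -0.259, 0.051], 0.8), ([0.733, -0.353, 0.005], 0.71), ([0.491, -0.02, 0.009], 0.42)]
cover_mid [([0.47, 0.192, 0.009], 0.63)]
jig [([0.49, -0.021, 0.006], 0.6)]
rest [([0.586, -0.257, 0.04], 0.65)]
glove_box [([0.774, -0.082, 0.069], 0.6), ([0.636, 0.404, 0.048], 0.18)]
screwdriver [([0.307, -0.466, 0.022], 0.92)]
grease_jar [([0.639, 0.406, 0.046], 0.74)]
meter [([0.461, 0.428, 0.039], 0.71)]
top [[439.4, 0.0, 321.2], [0.0, 439.4, 242.8], [0.0, 0.0, 1.0]] [[0.002, -1.0, -0.007], [-0.995, -0.001, -0.102], [0.102, 0.008, -0.995]] [0.001, 0.547, 1.193]
cell_mid [([0.627, 0.184, 0.033], 0.81)]
spacer_mid [([0.731, -0.355, 0.005], 0.94), ([0.587, -0.261, 0.047], 0.85), ([0.543, -0.392, 0.002], 0.53)]
cover_mid [([0.459, 0.198, 0.011], 0.96)]
jig [([0.485, -0.01, 0.007], 0.71)]
rest [([0.577, -0.249, 0.037], 0.96)]
glove_box [([0.754, -0.07, 0.068], 0.95)]
screwdriver [([0.296, -0.458, 0.023], 0.67)]
grease_jar [([0.625, 0.411, 0.062], 0.8), ([0.574, -0.252, 0.039], 0.66), ([0.461, 0.198, 0.009], 0.36)]
meter [([0.447, 0.434, 0.034], 0.65)]
wrist [[359.0, 0.0, 313.0], [0.0, 359.0, 239.8], [0.0, 0.0, 1.0]] [[0.436, 0.9, -0.0], [0.854, -0.413, 0.317], [0.285, -0.138, -0.948]] [-0.549, -0.041, 0.38]
1.05
```

View pics/scene0.png

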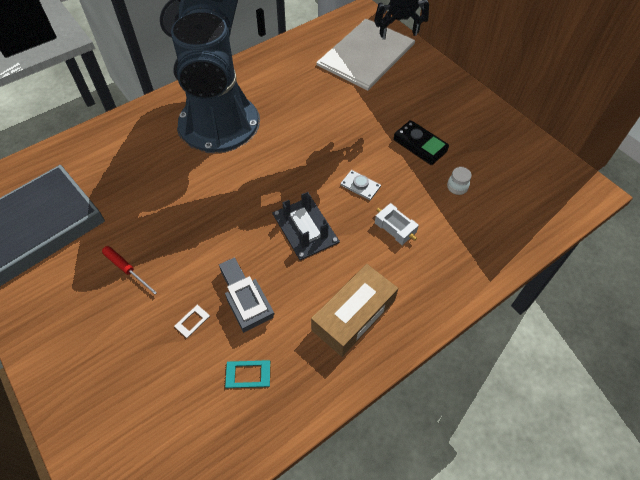

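View pics/top0.png

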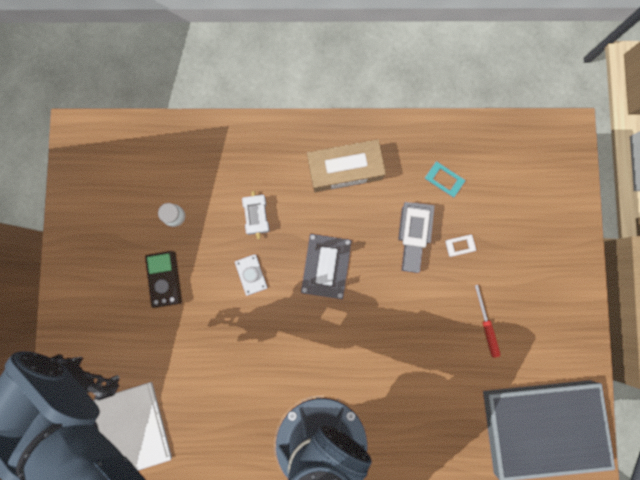

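View pics/wrist0.png

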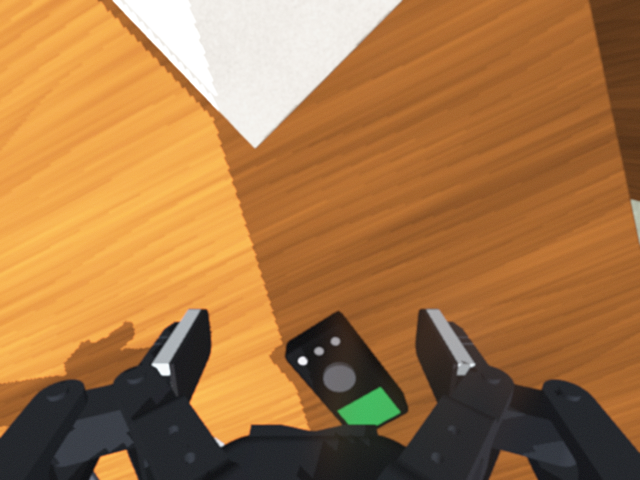

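Spacer candidates in the scene picture are the white frame on the grey rest (246,298), a small white frame on the table (192,321), and a turquoise frame (248,374). The white one on the rest fits: it isn't turquoise and is the larger of the two white frames. I'll confirm this in a crop, then check the fingertip geometry and get rough poses.

```bash
cat > h.py <<'E'
from bench import manip
import cv2, numpy as np
def cloud(d,c):
    K=np.array(c["camera_matrix"]);R=np.array(c["R"]);t=np.array(c["t"])
    v,u=np.mgrid[0:d.shape[0],0:d.shape[1]]
    P=np.stack([(u-K[0,2])/K[0,0]*d,(v-K[1,2])/K[1,1]*d,d],-1)
    return (P-t)@R
def proj(X,c):
    K=np.array(c["camera_matrix"]);p=K@(np.array(c["R"])@np.array(X)+np.array(c["t"])); return p[:2]/p[2],p[2]
def rot(yaw):  # tool down, jaw axis y at angle yaw in world xy
    y=np.array([np.cos(yaw),np.sin(yaw),0]);x=np.array([0,0,-1.]);return np.stack([x,y,np.cross(x,y)],1)
def rect(W,c,zlo,zhi,rad,col=None,pic=None):
    m=(np.linalg.norm(W[...,:2]-np.array(c),axis=-1)<rad)&(W[...,2]>zlo)&(W[...,2]<zhi)
    if col is not None: m&=col
    p=(W[m][:,:2]).astype(np.float32)
    (cx,cy),(w,h),a=cv2.minAreaRect(p*1000)
    if w<h: a+=90
    a=(a+90)%180-90
    return np.round([cx/1000,cy/1000],4),np.round(sorted((w,h))[::-1],1),round(a,2),m.sum(),round(float(np.median(W[m][:,2])),4)
E
python3 - <<'E'
from h import *
d=np.load("pics/wrist0d.npy");c=manip.get_calibration("wrist")
W=cloud(d,c)
print(manip.current_tcp_rot().round(3).tolist(),manip.current_ee_pos(), "tcp proj",proj(manip.current_ee_pos(),c))
T=np.array(manip.current_tcp_rot());e=np.array(manip.current_ee_pos())
L=(W-e)@T
for u,v in [(205,312),(200,330),(165,368),(425,312),(430,330),(460,368),(190,350)]: print(u,v,d[v,u],L[v,u].round(4))
d=np.load("pics/top0d.npy");c=manip.get_calibration("top");W=cloud(d,c)
print("cell",rect(W,(.627,.184),.028,.05,.075))
print("cover",rect(W,(.459,.198),.005,.015,.075))
print("jigposts",rect(W,(.487,-.015),.06,.085,.1))
print("jigpocket",rect(W,(.487,-.015),.017,.03,.06))
print("restspacer",rect(W,(.577,-.255),.03,.06,.13))
b=cv2.imread("pics/scene0.png")[220:400,160:300];cv2.imwrite("pics/crop0.png",cv2.resize(b,None,fx=4,fy=3.3,interpolation=2)[:600])
E
```

```text
[[-0.0, 0.436, 0.9], [0.0, 0.9, -0.436], [-1.0, -0.0, -0.0]] [0.23959832 0.49506288 0.20798619] tcp proj (array([314.5118983 , 288.18467564]), np.float64(0.18296253977421212))
205 312 0.14087912 [-0.0411 -0.0431 -0.0099]
200 330 0.13562064 [-0.0479 -0.0435 -0.0061]
165 368 0.10948005 [-0.0743 -0.0459 -0.0096]
425 312 0.13778265 [-0.0438  0.0422 -0.0114]
430 330 0.13247856 [-0.0506  0.0424 -0.0078]
460 368 0.10935729 [-0.0744  0.044  -0.0097]
190 350 0.124135144 [-0.0601 -0.0433 -0.0059]
cell (array([0.6293, 0.1865]), array([123.4,  59.7]), 7.81, np.int64(447), 0.0362)
cover (array([0.4602, 0.1975]), array([144.2, 128.3]), 45.3, np.int64(609), 0.0103)
jigposts (array([ 0.4847, -0.012 ]), array([116.2,  75.6]), -8.58, np.int64(114), 0.0713)
jigpocket (array([ 0.4857, -0.0113]), array([102.1,  73.3]), -8.38, np.int64(569), 0.0224)
restspacer (array([ 0.5628, -0.2558]), array([189.1,  82.7]), -7.78, np.int64(1694), 0.043)
```

View pics/crop0.png

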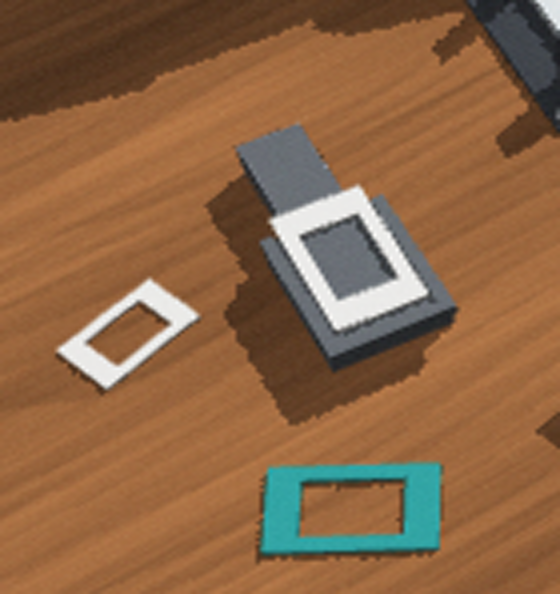

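Run:
```python
from h import *
d=np.load("pics/wrist0d.npy");c=manip.get_calibration("wrist")
L=(cloud(d,c)-np.array(manip.current_ee_pos()))@np.array(manip.current_tcp_rot())
for v in (300,306,310,314,320,330,340,360): print(v,[(u,d[v,u].round(3),L[v,u].round(3).tolist()) for u in (190,205,420,435)])
for p in [(-.013,.0425,-.011),(-.013,.0425,.011),(-.032,.0425,-.011),(0,0,0),(-.04,.0425,-.011)]:
    print(p,proj(np.array(manip.current_ee_pos())+np.array(manip.current_tcp_rot())@p,c))
b=cv2.imread("pics/wrist0.png")[280:480,100:520];cv2.imwrite("pics/crop1.png",cv2.resize(b,None,fx=1.9,fy=1.9))
```

```text
300 [(190, np.float32(0.419), [0.209, -0.144, 0.118]), (205, np.float32(0.419), [0.209, -0.127, 0.118]), (420, np.float32(0.418), [0.208, 0.124, 0.117]), (435, np.float32(0.418), [0.209, 0.141, 0.118])]
306 [(190, np.float32(0.421), [0.209, -0.145, 0.126]), (205, np.float32(0.421), [0.209, -0.127, 0.126]), (420, np.float32(0.42), [0.208, 0.124, 0.125]), (435, np.float32(0.42), [0.208, 0.142, 0.125])]
310 [(190, np.float32(0.14), [-0.042, -0.049, -0.011]), (205, np.float32(0.142), [-0.04, -0.043, -0.01]), (420, np.float32(0.145), [-0.037, 0.042, -0.009]), (435, np.float32(0.139), [-0.042, 0.046, -0.012])]
314 [(190, np.float32(0.137), [-0.044, -0.048, -0.011]), (205, np.float32(0.141), [-0.041, -0.043, -0.009]), (420, np.float32(0.145), [-0.038, 0.042, -0.007]), (435, np.float32(0.137), [-0.045, 0.046, -0.011])]
320 [(190, np.float32(0.134), [-0.048, -0.047, -0.011]), (205, np.float32(0.142), [-0.041, -0.043, -0.006]), (420, np.float32(0.145), [-0.039, 0.042, -0.005]), (435, np.float32(0.133), [-0.049, 0.045, -0.011])]
330 [(190, np.float32(0.126), [-0.056, -0.044, -0.011]), (205, np.
[... 316 characters left out ...]
.125), [-0.058, 0.042, -0.008])]
360 [(190, np.float32(0.124), [-0.062, -0.043, -0.003]), (205, np.float32(0.141), [-0.047, -0.043, 0.008]), (420, np.float32(0.144), [-0.044, 0.042, 0.01]), (435, np.float32(0.126), [-0.06, 0.042, -0.001])]
(-0.013, 0.0425, -0.011) (array([405.93734641, 279.21382965]), np.float64(0.16713892097253097))
(-0.013, 0.0425, 0.011) (array([402.21537382, 320.65184064]), np.float64(0.174117740721883))
(-0.032, 0.0425, -0.011) (array([417.16186293, 298.48663213]), np.float64(0.14912022774203187))
(0, 0, 0) (array([314.5118983 , 288.18467564]), np.float64(0.18296253977421212))
(-0.04, 0.0425, -0.011) (array([422.74299956, 308.06959668]), np.float64(0.14153340953971646))
```

View pics/crop1.png

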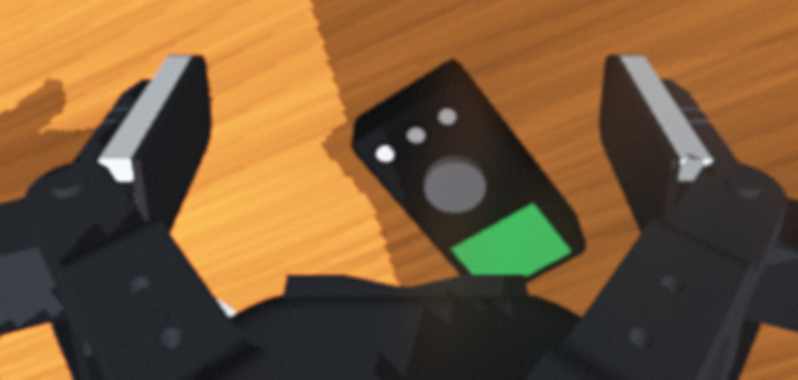

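Run:
```python
from h import *
d=np.load("pics/scene0d.npy");c=manip.get_calibration("scene");W=cloud(d,c)
L=(W-np.array(manip.current_ee_pos()))@np.array(manip.current_tcp_rot())
m=(np.abs(L[...,1])<.08)&(np.abs(L[...,2])<.06)&(L[...,0]<.05)&(L[...,0]>-.2)
q=L[m];print(q[np.argsort(-q[:,0])[:12]].round(3), proj(manip.current_ee_pos(),c))
s=slice(0,70),slice(350,460)
cv2.imwrite("pics/crop2.png",cv2.resize(cv2.imread("pics/scene0.png")[s],None,fx=7,fy=7,interpolation=2))
```

```text
[[-0.033  0.046 -0.005]
 [-0.034  0.045 -0.014]
 [-0.034 -0.048  0.003]
 [-0.036 -0.047  0.01 ]
 [-0.037  0.043  0.004]
 [-0.038  0.044 -0.003]
 [-0.038  0.043  0.01 ]
 [-0.038 -0.047  0.008]
 [-0.039 -0.049  0.005]
 [-0.039  0.045  0.004]
 [-0.039 -0.041  0.006]
 [-0.04   0.049  0.009]] (array([396.60288993,  45.52764108]), np.float64(1.554034790091331))
```

View pics/crop2.png

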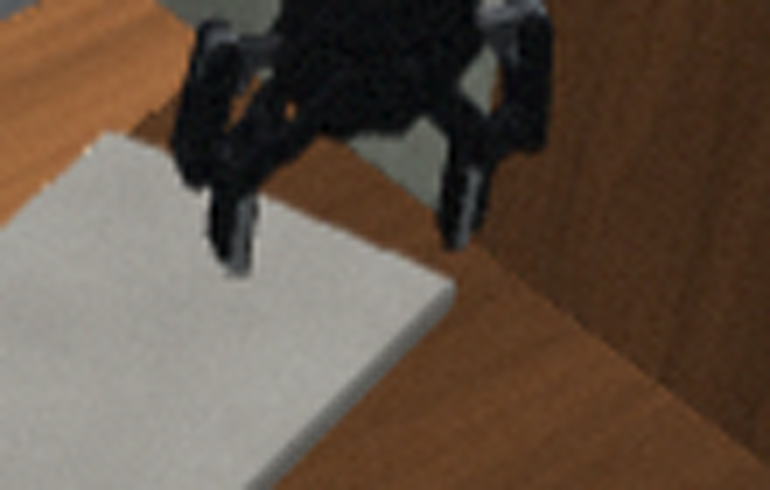

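Both cameras put the open fingertips about 35 mm short of the reported TCP, where the description says 13 mm. I'll treat the TCP depth as unproven and check it by guarded contact. Next is a close view of the cell body.

Run:
```python
from h import *
y=np.radians(97.8)
manip.move_ptp([.629,.186,.12],rot(y))
c=manip.get_calibration("wrist");p,d=manip.grab_frame("wrist");cv2.imwrite("pics/w1.png",p[:,:,::-1]);np.save("pics/w1d.npy",d)
W=cloud(d,c);print(manip.current_time(),manip.current_force().round(2))
print("cell",rect(W,(.629,.186),.031,.041,.085))
print("cell tight",rect(W,(.629,.186),.031,.041,.0585))
cam=-np.array(c["R"]).T@np.array(c["t"]);print(cam)
# top-face mask
m=((W[...,2]>.031)&(W[...,2]<.041)).astype(np.uint8)*255;cv2.imwrite("pics/w1m.png",m)
L=(W-np.array(manip.current_ee_pos()))@np.array(manip.current_tcp_rot())
f=(d<.19)&(np.abs(L[...,1])<.07)&(np.abs(L[...,2])<.012);print("tip",np.percentile(L[f][:,0],[50,98,99.9]))
```

```text
2.9333 [-0.99 -0.66 -0.53]
cell (array([0.6265, 0.1849]), array([100.1,  60. ]), 7.69, np.int64(5984), 0.0357)
cell tight (array([0.6265, 0.1849]), array([100.1,  60. ]), 7.69, np.int64(5958), 0.0357)
[0.54770642 0.17494904 0.28588948]
tip [-0.09130063 -0.04284099 -0.03665567]
```

View pics/w1.png

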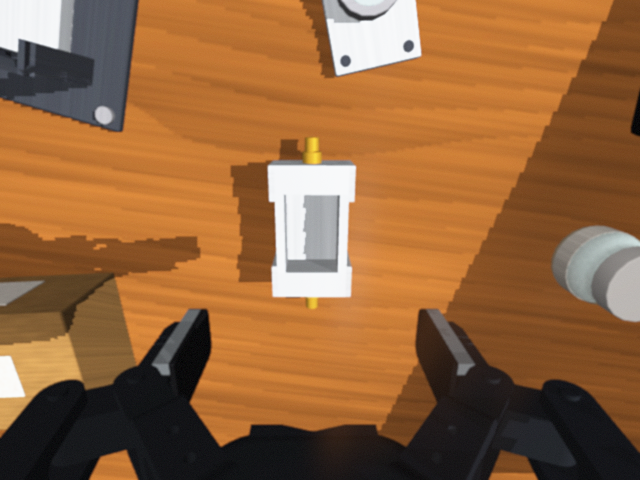

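View pics/w1m.png

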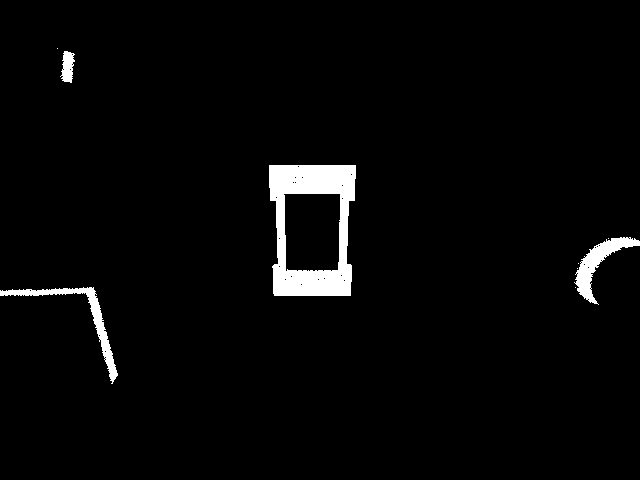

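The cell body shows cleanly at (312,230), with a fitted rectangle of 100.1 x 60.0 mm. Now a guarded descent around its recess.

Run:
```python
from h import *
R=rot(np.radians(97.69));x,y=.6265,.1849
manip.set_gripper(.8,40)
manip.move_l([x,y,.05],R,.25); f0=np.array(manip.current_force())
manip.move_l([x,y,.004],R,.12)
print((np.array(manip.current_force())-f0).round(1),manip.current_ee_pos().round(4),manip.current_grip_width())
c=manip.get_calibration("wrist");p,d=manip.grab_frame("wrist");cv2.imwrite("pics/w2.png",p[:,:,::-1]);np.save("pics/w2d.npy",d)
L=(cloud(d,c)-np.array(manip.current_ee_pos()))@np.array(manip.current_tcp_rot())
for v in range(290,345,6): print(v,[L[v,u].round(3).tolist() for u in (215,225,235,400,410)])
print(manip.current_time())
```

```text
[ 0.2 -0.4 -1.3] [0.6271 0.185  0.0048] 0.7965546095929601
290 [[0.005, -0.052, 0.003], [0.005, -0.047, 0.003], [0.006, -0.042, 0.003], [0.005, 0.045, 0.003], [0.006, 0.05, 0.003]]
296 [[0.005, -0.052, 0.006], [0.005, -0.047, 0.006], [0.005, -0.042, 0.006], [0.006, 0.046, 0.007], [0.005, 0.05, 0.006]]
302 [[-0.035, -0.041, -0.012], [-0.034, -0.037, -0.011], [0.006, -0.042, 0.01], [-0.035, 0.035, -0.012], [-0.035, 0.039, -0.012]]
308 [[-0.04, -0.039, -0.012], [-0.04, -0.035, -0.012], [0.006, -0.043, 0.014], [-0.04, 0.034, -0.012], [-0.041, 0.037, -0.012]]
314 [[-0.044, -0.038, -0.011], [-0.043, -0.035, -0.011], [0.005, -0.043, 0.017], [-0.039, 0.034, -0.009], [-0.044, 0.036, -0.012]]
320 [[-0.048, -0.037, -0.011], [-0.043, -0.035, -0.009], [0.006, -0.043, 0.021], [-0.041, 0.034, -0.007], [-0.048, 0.035, -0.011]]
326 [[-0.054, -0.036, -0.012], [-0.045, -0.035, -0.007], [0.005, -0.043, 0.024], [-0.042, 0.033, -0.005], [-0.053, 0.034, -0.012]]
332 [[-0.057, -0.035, -0.012], [-0.045, -0.035, -0.004], [0.005, -0.043, 0.028], [-0.042, 0.034, -0.002], [-0.054, 0.034, -0.01]]
338 [[-0.058, -0.035, -0.01], [-0.045, -0.035, -0.001], [-0.031, -0.035, 0.008], [-0.043, 0.034, -0.0], [-0.056, 0.033, -0.009]]
344 [[-0.059, -0.035, -0.008], [-0.046, -0.035, 0.0], [0.005, -0.044, 0.035], [-0.044, 0.033, 0.002], [-0.057, 0.033, -0.007]]
4.2667
```

View pics/w2.png

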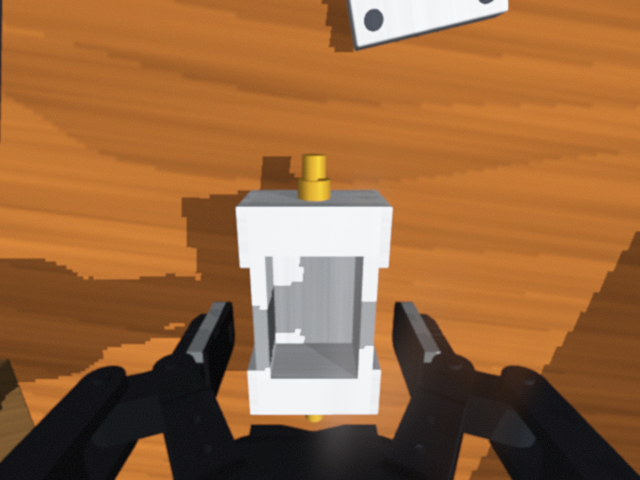

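The picture confirms it: at TCP z = 5 mm the tips are only level with the body's top (36 mm). I'll carry on down in guarded steps.

Run:
```python
from h import *
R=rot(np.radians(97.69));x,y=.6265,.1849
f0=np.array(manip.current_force())
for z in (-.001,-.006,-.011,-.016,-.019):
    try: manip.move_l([x,y,z],R,.1)
    except manip.Unreachable: print("unreach",z);break
    df=np.array(manip.current_force())-f0
    print(z,manip.current_ee_pos().round(4),df.round(1))
    if np.abs(df).max()>6: break
c=manip.get_calibration("wrist");p,d=manip.grab_frame("wrist");cv2.imwrite("pics/w3.png",p[:,:,::-1])
print(manip.current_time())
```

```text
-0.001 [ 0.6265  0.1849 -0.0009] [ 0.4 -0.9  0. ]
-0.006 [ 0.6263  0.1849 -0.0064] [-1.3 -0.9 -0.4]
-0.011 [ 0.6262  0.1848 -0.0114] [ 0.1 -0.4 -0.3]
-0.016 [ 0.6262  0.1848 -0.0164] [-0.2 -0.9 -0.9]
-0.019 [ 0.6264  0.1849 -0.0192] [ 1.1 -0.2 -0.8]
5.5667
```

View pics/w3.png

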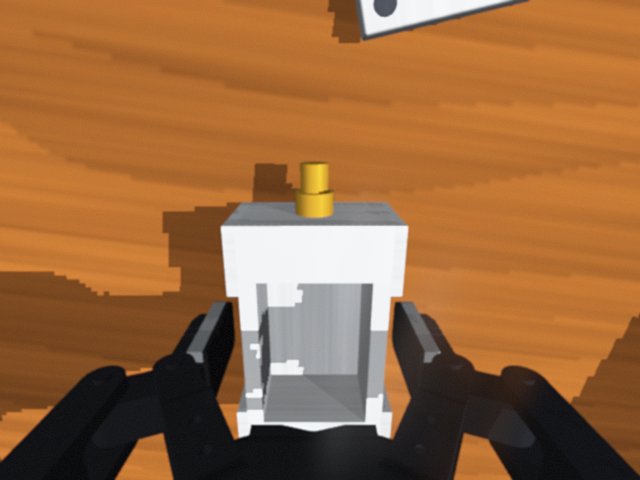

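Run:
```python
from h import *
R=rot(np.radians(97.69));x,y=.6265,.1849
manip.set_gripper(0.0,60); print("w",manip.current_grip_width(), manip.current_force().round(1))
manip.move_l([x,y,.11],R,.2)
print("w",manip.current_grip_width(), manip.current_force().round(1))
R2=rot(np.radians(81.5))
manip.move_ptp([.602,-.028,.13],R2)
c=manip.get_calibration("wrist");p,d=manip.grab_frame("wrist");cv2.imwrite("pics/w4.png",p[:,:,::-1]);np.save("pics/w4d.npy",d)
W=cloud(d,c)
e=manip.current_ee_pos();print(e,manip.current_time())
L=(W-np.array(e))@np.array(manip.current_tcp_rot())
z=W[...,2]
print("posts",rect(W,(.485,-.012),.066,.078,.09))
print("ped",rect(W,(.485,-.012),.018,.026,.058))
print("base",rect(W,(.485,-.012),.003,.012,.115))
m=(np.abs(L[...,1])<.04)&(np.abs(L[...,2])<.07)&(L[...,0]>-.11)&(L[...,0]<0)
h=np.histogram(L[m][:,0],bins=22);print(h[0],h[1].round(3))
```

```text
w 0.6023775283162398 [-1.3  1.1  2.8]
w 0.6042997626129413 [-0.2 -0.2 -5.5]
[ 0.60197146 -0.02704646  0.12942724] 7.5667
posts (array([ 0.5318, -0.0208]), array([76.6, 18.1]), 81.47, np.int64(1112), 0.0715)
ped (array([ 0.4919, -0.0156]), array([93.3, 64.4]), -6.92, np.int64(8751), 0.0217)
base (array([ 0.5046, -0.0165]), array([125.8, 120.4]), -8.51, np.int64(17837), 0.0077)
[ 4174  3795  3002  1922   706   169   870  1501   937   561   737   842
  1724 16843  2251  2377  2895  1595  1233  8230  1148   207] [-0.11  -0.106 -0.102 -0.097 -0.093 -0.089 -0.085 -0.08  -0.076 -0.072
 -0.068 -0.064 -0.059 -0.055 -0.051 -0.047 -0.043 -0.038 -0.034 -0.03
 -0.026 -0.021 -0.017]
```

View pics/w4.png

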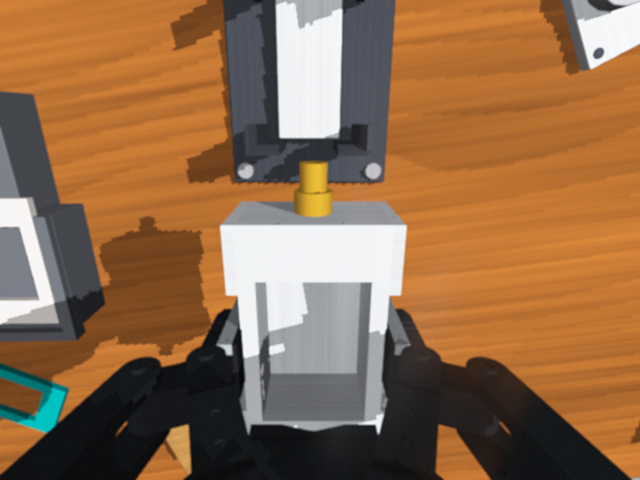

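Good grip (51 mm). The jig is cut off at the top of the picture (310,70), so I'll look again from higher.

Run:
```python
from h import *
R2=rot(np.radians(81.5))
d=np.load("pics/w4d.npy");c=manip.get_calibration("wrist");L=(cloud(d,c)-np.array(manip.current_ee_pos()))@np.array(manip.current_tcp_rot())
m=(np.abs(L[...,1])<.04)&(np.abs(L[...,2])<.055)&(L[...,0]>-.0565)&(L[...,0]<-.050)
fr=m&(L[...,2]<-.027)
print("held top x",np.median(L[fr][:,0]),"z front",np.percentile(L[fr][:,2],[0.2,1,3]),"y",np.percentile(L[fr][:,1],[.5,99.5]))
q=L[fr];e=[];
for yy in np.arange(-.026,.027,.004):
    s=q[np.abs(q[:,1]-yy)<.002]; e.append((yy,s[:,2].min()))
print("edge slope deg",np.degrees(np.polyfit(*np.array(e).T,1)[0]))
manip.move_ptp([.572,-.025,.28],R2)
c=manip.get_calibration("wrist");p,d=manip.grab_frame("wrist");cv2.imwrite("pics/w5.png",p[:,:,::-1]);np.save("pics/w5d.npy",d)
W=cloud(d,c)
print(manip.current_ee_pos(),manip.current_time())
print("posts",rect(W,(.485,-.012),.066,.078,.09))
print("ped",rect(W,(.485,-.012),.018,.026,.058))
print("base",rect(W,(.485,-.012),.003,.012,.115))
```

```text
held top x -0.054330978029228684 z front [-0.04985074 -0.04972232 -0.04957034] y [-0.03035352  0.0291173 ]
edge slope deg -0.1119131538961653
[ 0.57143281 -0.02450937  0.27747486] 8.275
posts (array([ 0.4833, -0.0131]), array([116.4,  76.1]), -8.55, np.int64(885), 0.0714)
ped (array([ 0.4825, -0.0132]), array([106.2,  74.6]), -9.27, np.int64(3844), 0.0217)
base (array([ 0.4805, -0.0285]), array([169.1, 151.6]), -8.44, np.int64(10023), 0.0077)
```

View pics/w5.png

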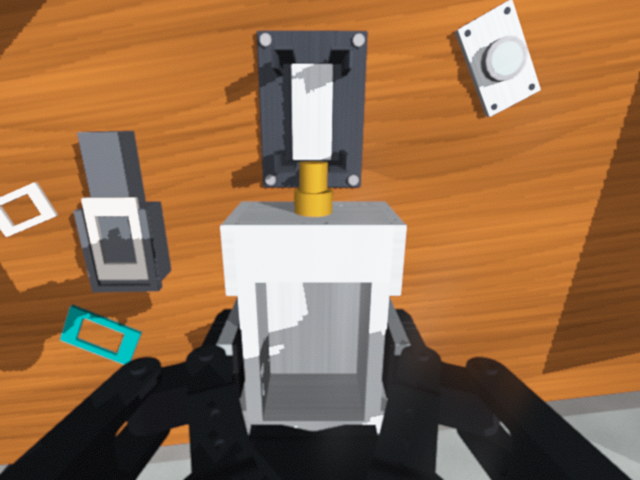

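Jig posts fit 116.4 x 76.1 mm (expected 116 x 76), centred at (0.4833, -0.0131), angle -8.55°. The held body is centred in the grip, so I'll insert it with a force guard.

```bash
cat >> h.py <<'E'
JIG=np.array([.4833,-.0131]);JY=np.radians(-8.55+90)
def guarded(xy,R,z0,z1,step,fmax,speed=.06,f0=None):
    f0=np.array(manip.current_force()) if f0 is None else f0
    z=z0
    while z>z1+1e-6:
        z=max(z-step,z1); manip.move_l([xy[0],xy[1],z],R,speed)
        df=np.array(manip.current_force())-f0
        if df[2]>fmax or np.abs(df[:2]).max()>fmax: break
    print("z",round(z,4),"df",df.round(1),"ee",manip.current_ee_pos().round(4),"t",manip.current_time()); return z
E
python3 - <<'E'
from h import *
R=rot(JY);xy=JIG+.0005*R[:2,1]
manip.move_ptp([*xy,.10],R)
manip.move_l([*xy,.06],R,.12)
manip.dwell(.2);f0=np.array(manip.current_force());print(f0.round(1),manip.current_ee_pos())
guarded(xy,R,.06,.035,.025,8,.1,f0)
guarded(xy,R,.035,.008,.009,8,.1,f0)
z=guarded(xy,R,.008,.0005,.0015,6,.05,f0)
c=manip.get_calibration("wrist");p,d=manip.grab_frame("wrist");cv2.imwrite("pics/w6.png",p[:,:,::-1]);np.save("pics/w6d.npy",d)
E
```

```text
[ 0.4 -0.7 -5.1] [ 0.48402348 -0.01268084  0.06084906]
z 0.035 df [-1.2  1.3  1.3] ee [ 0.4833 -0.0126  0.035 ] t 10.175
z 0.008 df [-0.5  0.5  1.1] ee [ 0.4831 -0.0126  0.0079] t 10.925
z 0.002 df [-8.4  1.1 25.2] ee [ 0.4834 -0.0126  0.0033] t 11.925
```

View pics/w6.png

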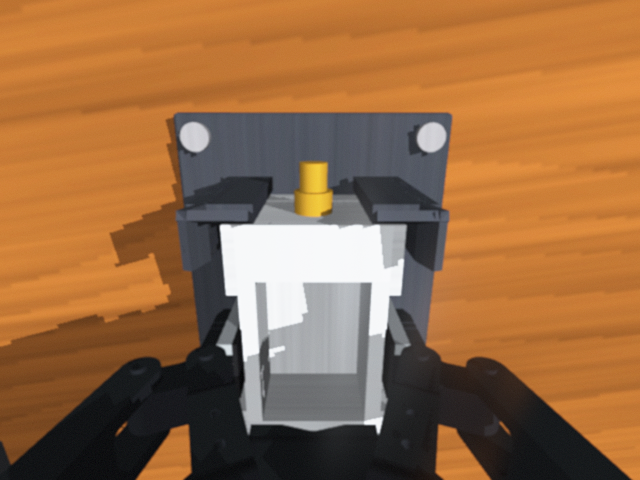

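Run:
```python
from h import *
R=rot(JY);xy=JIG+.0005*R[:2,1]
manip.move_l([*xy,.0035],R,.05)
manip.set_gripper(.78)
manip.move_l([*xy,.13],R,.2)
manip.dwell(.1)
c=manip.get_calibration("wrist");p,d=manip.grab_frame("wrist");cv2.imwrite("pics/w7.png",p[:,:,::-1]);np.save("pics/w7d.npy",d)
W=cloud(d,c)
print("body",rect(W,JIG,.053,.063,.0585)); print("posts",rect(W,JIG,.066,.078,.09)); print(manip.current_time())
```

```text
body (array([ 0.4832, -0.013 ]), array([110.8,  75.7]), -9.04, np.int64(6977), 0.0577)
posts (array([ 0.4836, -0.0134]), array([116.7,  76.4]), -8.56, np.int64(1781), 0.0714)
13.4583
```

View pics/w7.png

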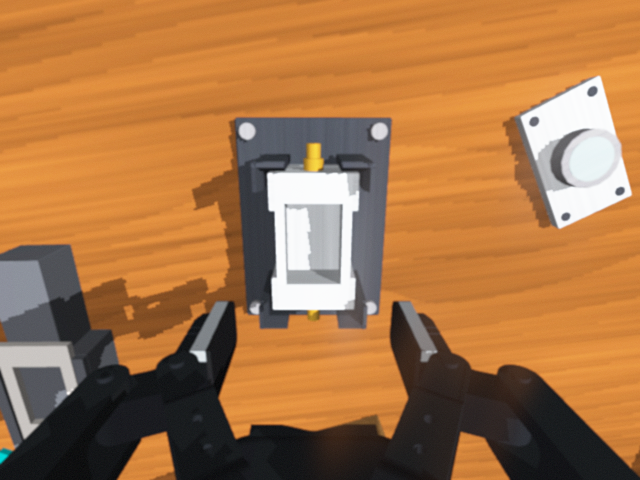

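Run:
```python
from h import *
d=np.load("pics/w7d.npy");p=cv2.imread("pics/w7.png");c=manip.get_calibration("wrist");W=cloud(d,c)
white=(p.min(2)>120)
print("body",rect(W,JIG,.053,.063,.0585,white)); print("cover",rect(W,(.46,.196),.006,.014,.07,white)); 
y=np.radians(82.2)
manip.set_gripper(0.0); 
manip.move_ptp([.585,-.258,.15],rot(y)); manip.dwell(.1)
c=manip.get_calibration("wrist");p,d=manip.grab_frame("wrist");cv2.imwrite("pics/w8.png",p[:,:,::-1]);np.save("pics/w8d.npy",d)
W=cloud(d,c);b=p.min(2)
print("spacer",rect(W,(.587,-.259),.0435,.05,.075,b>125)); 
print("rest all",rect(W,(.57,-.255),.03,.06,.14)); print("tonguedeck",rect(W,(.5,-.247),.036,.043,.04));
L=(W-np.array(manip.current_ee_pos()))@np.array(manip.current_tcp_rot())
f=(d<.19)&(np.abs(L[...,1])<.07)&(np.abs(L[...,2])<.012);print("tip shut",np.percentile(L[f][:,0],[50,98,99.9]),"y",np.percentile(L[f&(L[...,0]>-.05)][:,1],[0,1,99,100]))
print(manip.current_grip_width(),manip.current_time())
```

```text
body (array([ 0.485 , -0.0133]), array([102.9,  60. ]), -8.46, np.int64(6641), 0.0577)
cover (array([0.4591, 0.1984]), array([100.7,  61.6]), 20.07, np.int64(6859), 0.0097)
spacer (array([ 0.596 , -0.2629]), array([116.5,  81.2]), -7.43, np.int64(7936), 0.0457)
rest all (array([ 0.561 , -0.2581]), array([188.1,  82.3]), -7.25, np.int64(19499), 0.0407)
tonguedeck (array([ 0.5033, -0.2504]), array([71.7, 44.1]), -7.48, np.int64(6084), 0.0397)
tip shut [-0.09215724 -0.03636642 -0.02706389] y [-0.01407883 -0.01375378  0.01282344  0.01315083]
-0.0002551911228683541 15.2917
```

View pics/w8.png

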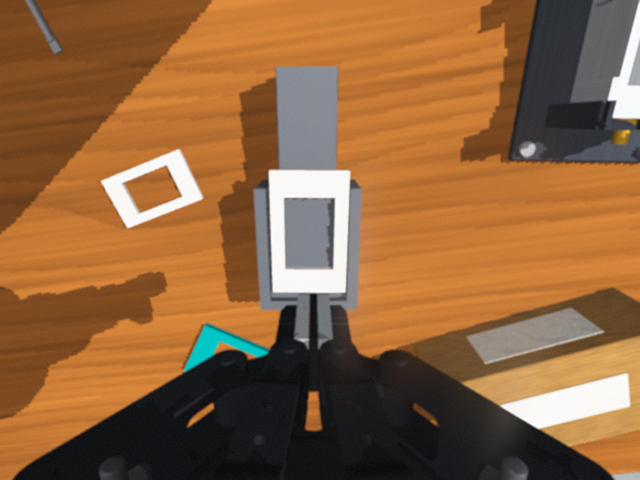

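```bash
cat >> h.py <<'E'
def white(W,p,c,zlo,zhi,rad,thr=185):
    m=((p.min(2)>thr)&(np.linalg.norm(W[...,:2]-np.array(c),axis=-1)<rad)&(W[...,2]>zlo)&(W[...,2]<zhi)).astype(np.uint8)
    m=cv2.morphologyEx(m,cv2.MORPH_CLOSE,np.ones((3,3)))
    n,l,s,_=cv2.connectedComponentsWithStats(m); k=1+np.argmax(s[1:,4])
    return rect(W,c,zlo,zhi,rad,l==k)
E
python3 - <<'E'
from h import *
d=np.load("pics/w8d.npy");p=cv2.imread("pics/w8.png");c=manip.get_calibration("wrist");W=cloud(d,c)
for t in (150,185,210): print("spacer",white(W,p,(.587,-.259),.0435,.05,.075,t))
a=np.radians(-7.5);ex=np.array([np.cos(a),np.sin(a)])
m=(W[...,2]>.03)&(W[...,2]<.06)&(np.linalg.norm(W[...,:2]-[.561,-.258],axis=-1)<.14)
s=(W[m][:,:2]-[.561,-.2581])@np.array([ex,[-ex[1],ex[0]]]).T
print(s.min(0),s.max(0)); t=s[:,0]<-.05;print("tongue y",np.percentile(s[t][:,1],[.5,99.5]))
E
```

```text
spacer (array([ 0.5885, -0.2608]), array([100.7,  60.2]), -8.09, np.int64(5665), 0.0458)
spacer (array([ 0.5885, -0.2608]), array([100.6,  60.1]), -8.0, np.int64(5635), 0.0458)
spacer (array([ 0.5886, -0.261 ]), array([100.5,  59.8]), -8.1, np.int64(5494), 0.0458)
[-0.09390026 -0.04120899] [0.09430443 0.04109897]
tongue y [-0.02177086  0.02171229]
```

Spacer on the rest, (310,231) in the picture: 100.6 x 60.1 mm, so it's the right one. It sits at rest x ≈ +27 mm. Now I'll find the deck by touch inside the window and draw it forward.

```bash
cat >> h.py <<'E'
RA=np.radians(-7.4);REX=np.array([np.cos(RA),np.sin(RA)]);DECK=np.array([.5621,-.2582]);RY=RA+np.pi/2
E
python3 - <<'E'
from h import *
R=rot(RY);s=np.array([.5885,-.2609])-.003*REX
manip.move_l([*s,.045],R,.2);manip.dwell(.15);f0=np.array(manip.current_force())
manip.move_l([*s,.026],R,.1)
z=guarded(s,R,.026,.009,.0015,4,.05,f0)
ze=manip.current_ee_pos()[2];print("deck contact ee z",ze)
zz=max(ze,z)+.0018
manip.move_l([*s,zz],R,.05);print((np.array(manip.current_force())-f0).round(1))
g=DECK-.0572*REX
manip.move_l([*g,zz],R,.07);print((np.array(manip.current_force())-f0).round(1),manip.current_ee_pos())
manip.move_l([*g,.075],R,.2)
g2=DECK-.030*REX
manip.set_gripper(.9)
manip.move_l([*g2,.10],R,.2);manip.dwell(.1)
c=manip.get_calibration("wrist");p,d=manip.grab_frame("wrist");cv2.imwrite("pics/w9.png",p[:,:,::-1]);np.save("pics/w9d.npy",d)
W=cloud(d,c)
print("spacer",white(W,p,DECK-.038*REX,.0435,.05,.075),"want",DECK-.038*REX,manip.current_time())
E
```

```text
z 0.0155 df [-5.3  2.5 12.8] ee [ 0.5856 -0.2606  0.0167] t 18.2083
deck contact ee z 0.01673792299575643
[-0.6  0.2  0. ]
[0.1 0.9 0.4] [ 0.50569945 -0.2509144   0.01854524]
spacer (array([ 0.5238, -0.2527]), array([100.5,  60.1]), -7.42, np.int64(8383), 0.0457) want [ 0.5244165  -0.25330577] 21.3917
```

View pics/w9.png

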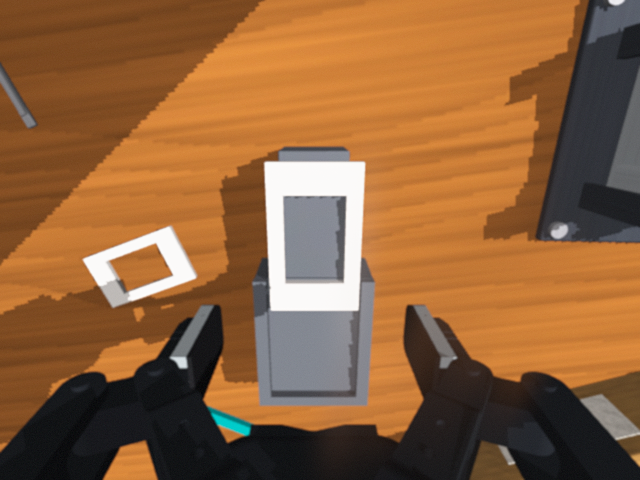

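Spacer is on the tongue, (315,236), square. Real fingertips end 23.3 mm short of the TCP. Gripping it.

Run:
```python
from h import *
s=np.array([.5238,-.2527]);R=rot(np.radians(-7.42+90))
manip.move_l([*s,.06],R,.2);manip.dwell(.1);f0=np.array(manip.current_force())
manip.move_l([*s,.02],R,.15)
guarded(s,R,.02,-.001,.0105,5,.1,f0)
manip.set_gripper(0.0,40);print("w",manip.current_grip_width(),(np.array(manip.current_force())-f0).round(1),manip.current_ee_pos())
manip.move_l([*s,.13],R,.2)
print("w",manip.current_grip_width(),manip.current_time())
p0=np.array(manip.current_ee_pos())
c=manip.get_calibration("wrist");p,d=manip.grab_frame("wrist");cv2.imwrite("pics/w10.png",p[:,:,::-1]);np.save("pics/w10d.npy",d)
L=(cloud(d,c)-p0)@np.array(manip.current_tcp_rot())
m=(np.abs(L[...,1])<.033)&(np.abs(L[...,2])<.055)&(L[...,0]>-.055)&(L[...,0]<-.035)&(L[...,2]<-.032)
q=L[m];print("x",np.median(q[:,0]),np.polyfit(q[:,2],q[:,0],1),np.polyfit(q[:,1],q[:,0],1),"front z",np.percentile(q[:,2],[.3,1]),"y",np.percentile(q[:,1],[.5,99.5]))
e=np.array([(yy,np.percentile(q[np.abs(q[:,1]-yy)<.002][:,2],.5)) for yy in np.arange(-.026,.027,.004)])
print("edge deg",np.degrees(np.polyfit(*e.T,1)[0]))
```

```text
z -0.001 df [-0.1 -1.2 -0.8] ee [ 0.5236 -0.2526 -0.0012] t 22.7833
w 0.6901462922531726 [-1.2 -0.2  5. ] [ 5.24002176e-01 -2.52823499e-01 -3.93668226e-04]
w 0.6937033644634271 23.8917
x -0.04604256215085447 [-0.06929733 -0.04875772] [ 0.00347274 -0.04583953] front z [-0.05053    -0.05044854] y [-0.03026627  0.0291464 ]
edge deg 0.006139812394555343
```

View pics/w10.png

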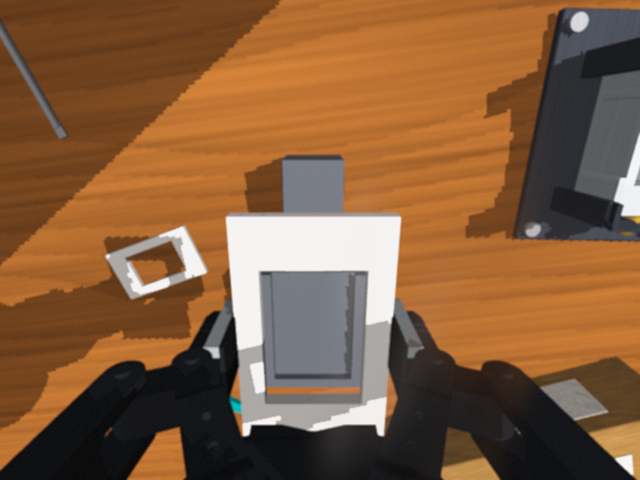

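Run:
```python
from h import *
R=rot(JY);xy=JIG+.0006*R[:2,1]+.0004*R[:2,2]
manip.move_ptp([*xy,.12],R);manip.dwell(.2)
p0=np.array(manip.current_ee_pos())
c=manip.get_calibration("wrist");p,d=manip.grab_frame("wrist");cv2.imwrite("pics/w11.png",p[:,:,::-1])
L=(cloud(d,c)-p0)@np.array(manip.current_tcp_rot())
m=(np.abs(L[...,1])<.028)&(np.abs(L[...,2])<.048)&(L[...,0]>-.053)&(L[...,0]<-.040)&(p.min(2)>90)
q=L[m];A=np.c_[q[:,1:],np.ones(len(q))]
for _ in range(4):
    k=np.linalg.lstsq(A,q[:,0],rcond=None)[0];r=np.abs(q[:,0]-A@k);g=r<max(.0012,1*np.median(r));A=A[g];q=q[g]
print("plane",k,len(q),q[:,2].min(),q[:,2].max(),manip.current_ee_pos(),manip.current_time())
```

```text
plane [ 0.00196247  0.0014495  -0.04611906] 15378 -0.04799533775872699 0.04618604363776471 [ 0.48404385 -0.01339781  0.11992389] 25.15
```

View pics/w11.png

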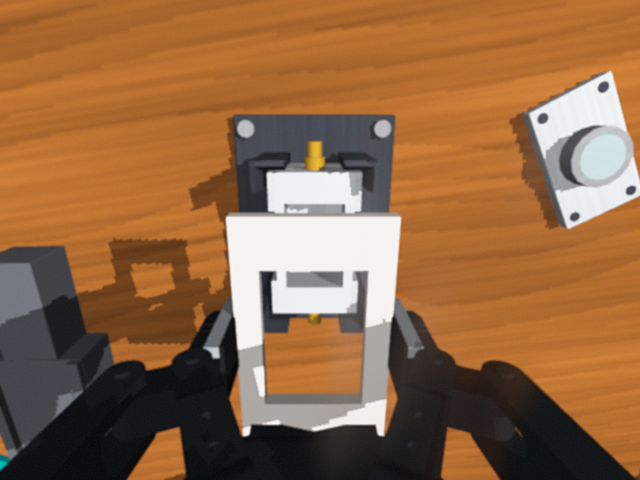

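Spacer is held level (tilt under 0.002 rad). Lowering it onto the body.

Run:
```python
from h import *
R=rot(JY);xy=JIG+.0006*R[:2,1]+.0004*R[:2,2]
f0=np.array(manip.current_force());print(f0.round(1))
manip.move_l([*xy,.045],R,.15)
guarded(xy,R,.045,.021,.008,6,.1,f0)
z=guarded(xy,R,.021,.0145,.001,4,.04,f0)
ze=manip.current_ee_pos()[2]
if ze<.0195:
    manip.move_l([*xy,ze],R,.05)
    manip.set_gripper(.80)
    manip.move_l([*xy,.13],R,.2);manip.dwell(.1)
    c=manip.get_calibration("wrist");p,d=manip.grab_frame("wrist");cv2.imwrite("pics/w12.png",p[:,:,::-1]);np.save("pics/w12d.npy",d)
    W=cloud(d,c);print("spacer",white(W,p,JIG,.059,.068,.062),"posts",rect(W,JIG,.0685,.078,.09),manip.current_time())
```

```text
[-0.   0.5 -0.9]
z 0.021 df [ 0.6 -0.   0.1] ee [ 0.4835 -0.0125  0.0207] t 26.55
z 0.017 df [-3.  -0.3  9.7] ee [ 0.4839 -0.0126  0.0175] t 27.55
spacer (array([ 0.4836, -0.013 ]), array([100.8,  60.1]), -8.62, np.int64(7527), 0.0637) posts (array([ 0.4835, -0.0134]), array([116.6,  76.3]), -8.61, np.int64(1468), 0.0718) 28.9167
```

```bash
ls pics/w12.png
```

```text
pics/w12.png
```

Spacer seated, 100.8 x 60.1 mm at (0.4836, -0.0130), top at 63.7 mm (expected 64). Now the cover.

Run:
```python
from h import *
manip.set_gripper(.87)
manip.move_ptp([.459,.198,.12],rot(np.radians(110.07)));manip.dwell(.1)
c=manip.get_calibration("wrist");p,d=manip.grab_frame("wrist");cv2.imwrite("pics/w13.png",p[:,:,::-1]);np.save("pics/w13d.npy",d)
W=cloud(d,c)
print("cover",rect(W,(.459,.198),.006,.014,.0585),white(W,p,(.459,.198),.006,.014,.0585,110),"bezel",rect(W,(.459,.198),.021,.028,.04),manip.current_time(),manip.current_ee_pos())
```

```text
cover (array([0.4585, 0.1983]), array([99.8, 60.1]), 20.09, np.int64(6430), 0.0097) (array([0.4585, 0.1983]), array([99.8, 60.1]), 20.09, np.int64(6290), 0.0097) bezel (array([0.4586, 0.1983]), array([42.9, 42.9]), -58.57, np.int64(2423), 0.0239) 30.1583 [0.45949492 0.19677871 0.12008043]
```

View pics/w13.png

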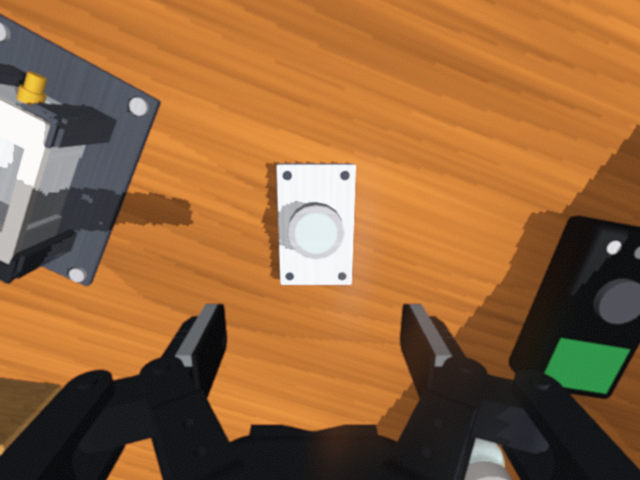

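View pics/w12.png

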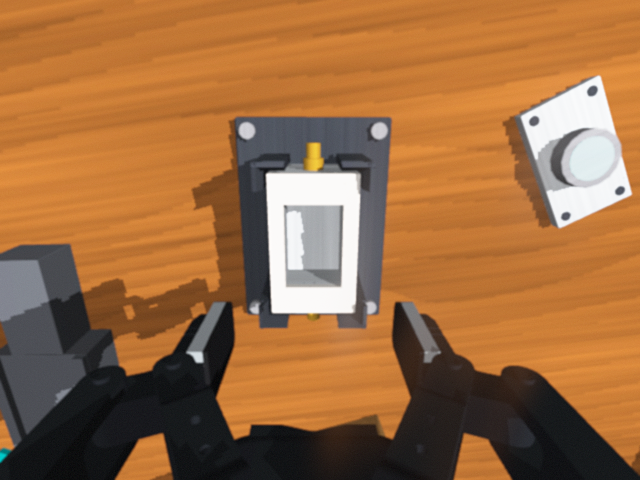

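Spacer lies square on the body (312,243). Cover at (316,225) fits 99.8 x 60.1 mm with the bezel up. Grasping it low with the fingertips, guarded.

Run:
```python
from h import *
s=np.array([.4585,.1983]);R=rot(np.radians(110.09))
manip.move_l([*s,.03],R,.2);manip.dwell(.1);f0=np.array(manip.current_force())
manip.move_l([*s,-.010],R,.12)
guarded(s,R,-.010,-.025,.004,5,.08,f0)
manip.set_gripper(0.0,60);print("w",manip.current_grip_width(),(np.array(manip.current_force())-f0).round(1),manip.current_ee_pos())
zg=manip.current_ee_pos()[2]
manip.move_l([*s,.13],R,.15)
print("w",manip.current_grip_width(),(np.array(manip.current_force())-f0).round(1),manip.current_time())
R=rot(JY)
manip.move_ptp([*JIG,.13],R);manip.dwell(.15)
p0=np.array(manip.current_ee_pos());T=np.array(manip.current_tcp_rot())
c=manip.get_calibration("wrist");p,d=manip.grab_frame("wrist");cv2.imwrite("pics/w14.png",p[:,:,::-1]);np.save("pics/w14d.npy",d)
L=(cloud(d,c)-p0)@T
t=-(.010-zg)
m=(np.abs(L[...,1])<.034)&(np.abs(L[...,2])<.055)&(np.abs(L[...,0]-t)<.004)&(p.min(2)>90)&(L[...,2]<.045)
q=L[m];A=np.c_[q[:,1:],np.ones(len(q))]
for _ in range(3):
    k=np.linalg.lstsq(A,q[:,0],rcond=None)[0];r=np.abs(q[:,0]-A@k);g=r<.0012;A=A[g];q=q[g]
print("zg",zg,"top exp x",t,"plane",k,len(q),"front z",np.percentile(q[:,2],[.3,1]),q[:,2].max())
b=q[q[:,2]<-.015];print("y",np.percentile(b[:,1],[.5,99.5]))
e=np.array([(yy,np.percentile(b[np.abs(b[:,1]-yy)<.002][:,2],.5)) for yy in np.arange(-.026,.027,.004)])
print("edge deg",np.degrees(np.polyfit(*e.T,1)[0]),manip.current_time())
```

```text
z -0.025 df [-0.5  0.2  0. ] ee [ 0.4584  0.1983 -0.0252] t 32.3417
w 0.6779203263189738 [-2.3 -0.3  8.3] [ 0.45854181  0.19838237 -0.02442479]
w 0.6767863219863325 [-0.2  0.  -3.2] 33.8333
zg -0.024424789739928142 top exp x -0.034424789739928144 plane [-0.00030196  0.00023402 -0.03409878] 17687 front z [-0.04925113 -0.04893131] 0.04499091344504431
y [-0.02998585  0.02902832]
edge deg -0.007614179070243287 34.8917
```

View pics/w14.png

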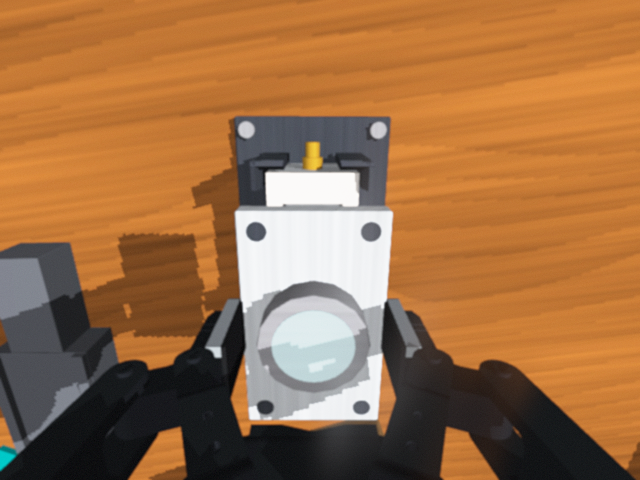

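Cover is held level and square. Lowering it.

Run:
```python
from h import *
R=rot(JY);xy=JIG+.0005*R[:2,1]-.0005*R[:2,2]
f0=np.array(manip.current_force());print(f0.round(1))
manip.move_l([*xy,.06],R,.12)
guarded(xy,R,.06,.043,.006,6,.08,f0)
z=guarded(xy,R,.043,.0365,.001,4,.04,f0)
ze=manip.current_ee_pos()[2]
if ze<.0415:
    manip.move_l([*xy,ze],R,.05)
    manip.set_gripper(.80)
    manip.move_l([*xy,.14],R,.15);manip.dwell(.1)
    c=manip.get_calibration("wrist");p,d=manip.grab_frame("wrist");cv2.imwrite("pics/w15.png",p[:,:,::-1]);np.save("pics/w15d.npy",d)
    W=cloud(d,c);print("cover",white(W,p,JIG,.0705,.078,.06,110),"bezel",rect(W,JIG,.083,.093,.04),"w",manip.current_grip_width(),manip.current_time())
    manip.dwell(.3)
    p,d=manip.grab_frame("scene");cv2.imwrite("pics/s1.png",p[:,:,::-1])
    for k in ("glove_box","screwdriver","grease_jar","meter"): print(k,[(r["at"].round(3) if hasattr(r["at"],"round") else np.round(r["at"],3)).tolist() for r in manip.look_for("scene",k)][:1])
```

```text
[-0.6  0.9 -2.8]
z 0.043 df [ 1.2 -0.8  0.8] ee [ 0.4827 -0.0125  0.0427] t 36.375
z 0.039 df [-2.4 -0.3 10.9] ee [ 0.483  -0.0126  0.0396] t 37.375
cover (array([ 0.4836, -0.013 ]), array([100.6,  60.2]), -8.67, np.int64(8437), 0.0737) bezel (array([ 0.4832, -0.0131]), array([43.1, 43. ]), -65.93, np.int64(3384), 0.0879) w 0.8001767435938942 38.8583
glove_box [[0.774, -0.082, 0.07]]
screwdriver [[0.306, -0.466, 0.022]]
grease_jar [[0.638, 0.406, 0.047]]
meter [[0.459, 0.427, 0.037]]
```

View pics/w15.png

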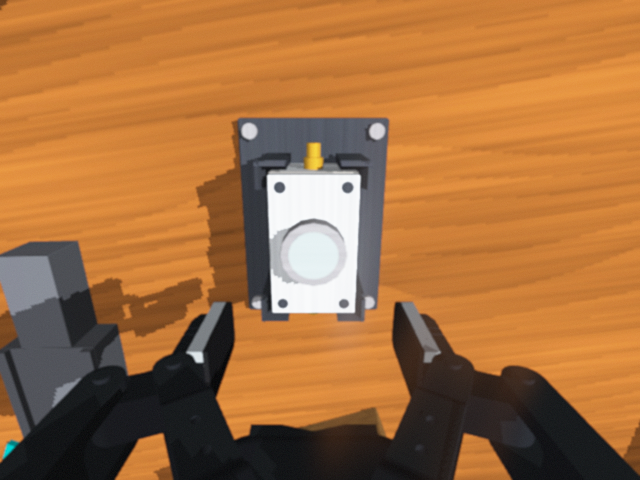

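View pics/s1.png

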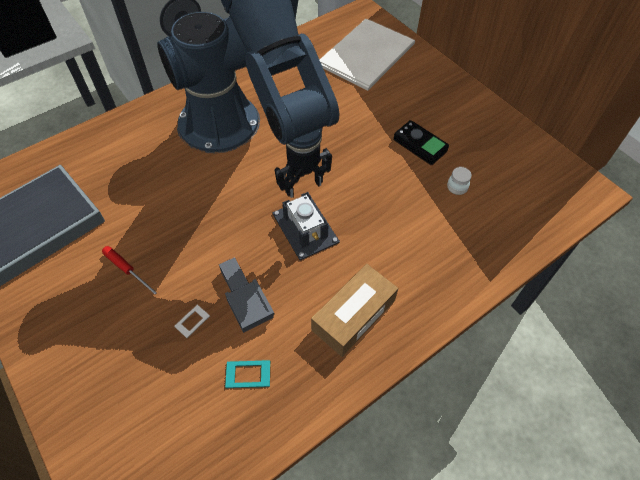

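The stack is complete: the cover is square in the posts (313,243), with its top at 73.7 mm (expected 74). The gripper is clear, and the box, screwdriver, jar and meter are where they were. Handing in.

Run:
```python
from bench import manip
print(manip.current_ee_pos(),manip.current_force().round(1),manip.current_time());print(manip.sign_off())
```

```text
[ 0.48288539 -0.01254032  0.13999351] [0.3 0.2 0.2] 39.4083
the job is handed in; nothing more can be done
None
```

The gas cell is assembled in the jig: body, then spacer (drawn onto the tongue by its window first), then cover with its window up. Each part was lowered until light contact and released. I handed the job in at 39.4 s of the 72 s allowed; the robot reports no verdict.

**Last checks on the parts:** all three were within 0.5 mm of the pocket centre and 0.2° of square, except one body figure.

| Part | Top height measured | Top height expected |
|---|---|---|
| Body | 57.7 mm | 58 mm |
| Spacer | 63.7 mm | 64 mm |
| Cover | 73.7 mm | 74 mm |

- **Surroundings:** the box, screwdriver, jar and multimeter were within 2 mm of their first readings. The gripper was open and clear of the stack, with no force on the wrist.
- **Fingertip position disagreed:** the fingertips really end about 23 mm short of the reported TCP. The cameras and a touch on the rest's deck both showed this, so I worked with the corrected depth.
- **Body length after seating:** my picture fit gave 102.9 mm instead of 100 mm, which put its centre 1.7 mm off. The fit probably took in a brass fitting or a post. Its width and angle matched, and the spacer and cover seated on it at the right heights.

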